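# Tip the lid off the garri caddy and rack it

## Task

Open the blue caddy: tip its loose lid up by the red tab until it stands on edge on the caddy's back rim, leaning against the wooden board behind, and let go of it there. Then take the lid by its tab, lift it off and stand it on edge, tab uppermost, in the empty bay of the rack (the one with the green strip). Keep the caddy upright in its place and do not knock the other things about.

Things in the scene. Friction and masses are not known exactly. Their poses are not given: they have to be found in the camera images.
- lid: loose white lid: square plate 142 x 142 x 5 mm, 160 g, no knob. Origin: centre of the plate's underside, which rests on the rim. x runs along the plate away from the red tab, z out of its outer (top) face. Tab on the -x side: 40 mm wide (y), 5 mm thick, juts 30 mm past the plate (to x = -101 mm). A square ring under the plate, 116 x 116 mm outside, reaches 10 mm (z = -10 mm) into the caddy
- lid_tab (a point): point on the lid's tab, 2 mm in from its outer end (lid frame x = -99 mm), mid-thickness; axes as the lid
- lid_heel (a point): middle of the lid's far edge, the one away from the tab (lid frame x = +71 mm), mid-thickness; axes as the lid
- caddy: blue square caddy, empty, loose, 0.7 kg: 130 x 130 mm outside, 95 mm tall, walls 4 mm (mouth 122 x 122 mm). Origin: centre of its underside; x points from the tab side to the back board, z up. Closed, the lid's plate lies on the rim and overhangs the walls by 6 mm all round, the tab by 36 mm at the front (-x)
- caddy_back_rim (a point): middle of the caddy's rim on the side next to the back board, at the outer wall (caddy frame x = +65 mm, z = 95 mm)
- stand: fixed wooden stand under the caddy: base 20 mm thick, 190 mm wide (y), with an upright back board 170 mm wide whose top is 195 mm above the table. Origin: on the table under the caddy's centre; x points to the back board, whose face is at x = +90 mm (25 mm behind the caddy's wall)
- rack: fixed grey stacking rack: base 170 mm long (y), 15 mm thick, four upright wire hoops (6 mm wire, 130 mm wide along y, tops 108 mm above the table) at x = -75, -25, +25, +75 mm making three bays, 44 mm clear each. A wooden spatula lies along its -x edge. Origin: on the table under the middle bay; z up
- liner: green rubber strip 34 x 150 x 3 mm on the floor of the rack's one empty bay (any of the three bays). x axis across the bay, y along it
- bay (a point): centre of the top face of the green strip, 18 mm above the table: the floor of the empty bay; axes as the strip
- tray: small aluminium tray standing on edge in another bay (fixed), 150 mm long, 115 mm tall above the rack's base. Origin: middle of its lower edge
- board: small chopping board standing on edge in the remaining bay (fixed), 140 mm long, 16 mm thick, 120 mm tall above the rack's base. Origin: middle of its lower edge
- tomato_tin: bystander: closed tomato tin, red, 75 mm across, 110 mm tall. Origin: centre of its underside
- pepper_pot: bystander: white ceramic pepper pot, 68 mm across, 97 mm tall. Origin: centre of its underside
- funnel: bystander: yellow plastic funnel standing mouth-down, 110 mm across, 110 mm tall. Origin: centre of its underside
- saucepan: bystander: aluminium saucepan, mouth-up, 140 mm across, 75 mm tall. Origin: centre of its underside
- can_opener: bystander: steel can opener lying flat, about 170 mm long, 30 mm high
Mind the look-alikes: they are no part of the job. What is shaped like the caddy but orange or pink is not meant. What is shaped like the lid but orange is not meant.

How it is judged:
On the way:
1. the lid stands tipped up on the caddy's back rim (70 to 125 degrees from closed, its heel within 35 mm of the middle of the back rim), leaning by itself, not touched by the robot (angle between lid's own z axis and vertical between 1.22 and 2.18 rad and distance between lid_heel and caddy_back_rim below 0.035 m and contact force between lid and the arm below 0.1 N and contact force between lid and the fingers below 0.1 N and angular speed of lid below 0.3 rad/s), for 0.2 s.
At the end, for the whole second after the job is handed in: Lid at rest on edge in the bay with the green strip: within 18 deg of upright, centre within 25 mm across and 40 mm along of the strip's centre, heel within 12 mm of the strip, tab uppermost; caddy upright (6 deg) and within 30 mm of its start (angle between lid's own z axis and vertical between 1.25 and 1.9 rad and x of lid in the frame of bay between -0.025 and 0.025 m and y of lid in the frame of bay between -0.04 and 0.04 m and z of lid_heel in the frame of bay below 0.012 m and z of lid_tab in the frame of bay above 0.145 m and linear speed of lid below 0.03 m/s and angle between caddy's own z axis and vertical below 0.1 rad and distance of caddy from where it was at the start of the episode below 0.03 m); the robot touches nothing.
It fails at once if the caddy is tipped by more than about 15 degrees or shoved by more than 30 mm (angle between caddy's own z axis and vertical above 0.26 rad or distance of caddy from where it was at the start of the episode above 0.03 m).
It fails at once if the tomato tin, pepper pot, funnel, saucepan or can opener is moved by more than 40 mm (distance of any of tomato_tin, pepper_pot, funnel, saucepan, can_opener from where it was at the start of the episode above 0.04 m).
It also fails if it takes over 72 s, if anything falls off the work surface, if the arm or the gripper's body presses on something with over 40 N, if the wrist force passes 120 N, or if a joint passes its speed limit or range.

## Robot

A 6-joint arm with a two-finger parallel gripper is mounted at the origin on the work surface. World frame = base frame: x ahead of the robot, y to its left, z up, the work surface at z = 0. Lengths are in m, angles in rad, forces in N, time in s.
With the tool pointing down it reaches from about 0.375 to 0.975 m from the base axis. Payload 3.8 kg.
Tool frame: the origin (TCP) lies at the centre of the arm's flange, where the gripper is bolted on; the fingertips stand 173 mm ahead of it and the grasp point (between the pads) lies 155 mm ahead of it (bot.tip_reach is the distance from the TCP to the fingertips, in m); z points along the fingers, y is the line along which they close (so a half turn about z gives the same grasp; the last joint's range is limited). The gripper opens to 85 mm and grips with 20 to 120 N. Pads are 22 mm wide; open, the fingers measure 114 mm over their backs; the gripper's body (76 mm by 85 mm) begins 54 mm behind the grasp point. The pads swing forward as they close: fully open they stand 13 mm farther back than shut.
Start: joints at [1.297, 0.264, 1.604, -0, 1.274, -0.037], TCP at [0.158, 0.656, 0.405] pointing down, gripper open.
Joint ranges: [-2.63, 2.63], [-0.94, 2.18], [0.31, 2.57], [-1.31, 4.45], [0, 2.66], [-2.55, 2.55]. Speed limits (rad/s): [2.57, 2.57, 3.14, 3.14, 3.14, 3.14].

## Interface

Orientations are given as a rotation vector (axis times angle).
In Python, from workcell import bot gives the robot as it stands.
- The arm moves only by the tool drive_tool, never from a script. Its arguments are lists of equal length, an entry for each row: "claw": the finger opening in mm, from 0 to 85.4; "slide": the shift along the world's x, y, z each as a share of 0.5 m, from -1 to 1, a list of three; "yaw": the turn about the world's z as a share of 180 degrees, from -1 to 1. A call has 1 to 8 rows; each row is the pose to reach, as a shift and turn from the pose commanded when the call began, turning the shorter way round; what a row does not reach only later rows make up. A row lasts 1/12 s, in which the tool goes at most 41.7 mm and 7.16 degrees, less where a joint would pass 70% of its speed; a pose out of reach is approached as far as the arm can. A call with a number of a shift or a turn outside -1 to 1 is refused whole. A call with a gripper value outside its range is refused whole. The fingers move at their own pace and stop on an object; "newtons" is the grip in N (left out, the last holds). Time passes only in rows, so rows that repeat a pose let the fingers close. It gives the time, the measured TCP pose, the force, the opening and the grip force at its end, in the units of the state.
- bot.read_state(): the state, without advancing time (a new reading comes with each control period).
- bot.read_camera(name): name is "scene" or "top"; returns a dict with "color" (420x560x3 uint8, red, green, blue), "depth" (420x560 float32, m along the optical axis (not along the pixel's ray), 0 where there is no reading), "mtx" (3x3 intrinsics, pixels), "k1" (the pictures are not rectified: a ray, as slopes to the right and down, at radius r is drawn at 1 + k1 r^2 times it, then the intrinsics apply), "eye" and "rotation" of the camera in the world. Camera axes: x right, y up, looking along -z (the intrinsics and any distortion apply to the point x, -y, -z); pixel columns grow to the right and rows downward; lengths in m; the calibration is good to about 2 mm. A picture is of the moment at which its call begins.
- bot.finish_job(): hands the job in; it is judged then, once.
The state is a dict: "time": time; "q": joint angles; "joint_vel": joint speeds; "joint_torque": joint torques, N m; "tool_pos": TCP position; "tcp_rot": TCP orientation; "wrist_force": force on the tool from outside, world axes, zero at the start; "torque": the same for the moment, N m; "width": opening from 0.0 (shut) to 1.0 (fully open); "grip_force": force on a finger pad.
Only numpy, scipy, OpenCV 4.12 (cv2) and the standard library are available. Lean on these libraries where they do the work, as an engineer would, in place of code of your own. Each camera call takes 0.05 s, during which the arm holds its last target. There are 200 camera calls.

## Working session

There is one attempt and no reset: what is moved stays moved. The work goes in short steps, Python scripts to look and compute and a tool call to move; the robot and the scene stay as the last step left them, time stands still between calls to the robot, and variables do not carry over. Pictures are saved under pics/ and viewed, at most 11 in all, crops included, and the job is handed in when it is done.

Besides the shell and the picture viewer there is one more tool, called as a command line: name --pt "numbers of a row" for each row, then --argument value for the rest. drive_tool: Moves the arm, as the interface text tells. Shift numbers are shares of 0.5 m and turn numbers shares of 180 degrees, none past 1 either way. Its arguments: {"type":"object","properties":{"claw":{"type":"array","items":{"type":"number"}},"slide":{"type":"array","items":{"type":"array","items":{"type":"number"}}},"yaw":{"type":"array","items":{"type":"number"}},"newtons":{"type":"number"}},"required":["claw","slide","yaw"]}

```bash
mkdir -p pics
cat > h.py <<'E'
import numpy as np, cv2
from workcell import bot
def cap(n):
    c=bot.read_camera(n); return c
def px(c,u,v,z=None,r=2):
    K=c["mtx"]; d=np.array([(u-K[0,2])/K[0,0],(v-K[1,2])/K[1,1]])
    s=d.copy()
    for _ in range(20): s=d/(1+c["k1"]*(s@s))
    ray=np.array([s[0],-s[1],-1.0]); R=np.array(c["rotation"]); R=R if R.shape==(3,3) else cv2.Rodrigues(R)[0]
    w=R@ray; e=np.array(c["eye"])
    if z is None:
        p=c["depth"][int(v)-r:int(v)+r+1,int(u)-r:int(u)+r+1]; p=p[p>0]; t=np.median(p)
    else: t=(z-e[2])/w[2]
    return e+t*w
def save(c,f,crop=None,s=1):
    im=c["color"][:,:,::-1]
    if crop: im=im[crop[1]:crop[3],crop[0]:crop[2]]
    cv2.imwrite(f,cv2.resize(im,None,fx=s,fy=s,interpolation=cv2.INTER_CUBIC))
E
python3 - <<'E'
from h import *
for n in("scene","top"):
    c=cap(n); save(c,f"pics/{n}0.png",None,1.4); np.savez(f"{n}0.npz",**c); print(n,c["eye"],c["rotation"],c["k1"],c["mtx"])
print(bot.read_state())
E
```

```text
scene [ 1.23147735 -0.56174058  0.70756188] [0.94253155 0.41352301 0.78343465] -0.01395806136073714 [[433.91727716   0.         279.68625535]
 [  0.         433.91727716 211.81411764]
 [  0.           0.           1.        ]]
top [0.36380249 0.07092441 1.5451805 ] [ 0.08303206 -0.11185075 -1.59372917] -0.052565654677908816 [[524.40243581   0.         282.40062559]
 [  0.         524.40243581 217.52720082]
 [  0.           0.           1.        ]]
{'time': 0.1, 'q': array([ 1.29707287e+00,  2.64675191e-01,  1.60526412e+00,  3.02461599e-05,
        1.27369836e+00, -3.69086071e-02]), 'joint_vel': array([ 0.00100293, -0.00155048, -0.0023962 , -0.00090189,  0.00132838,
       -0.00083371]), 'joint_torque': array([-3.27861144e-04, -5.16700315e+01, -3.68592775e+01, -1.24157036e-04,
        6.27978559e-03, -4.38417942e-06]), 'tool_pos': array([0.15827678, 0.65585442, 0.40347352]), 'tcp_rot': array([-0.37109219, -3.11924958,  0.00316627]), 'wrist_force': array([-0.91601288,  0.1274656 , -0.3941993 ]), 'torque': array([ 0.00531141, -0.02215357,  0.03257747]), 'grip_force': 0.0, 'width': 0.9991984531570768}
```

View pics/scene0.png

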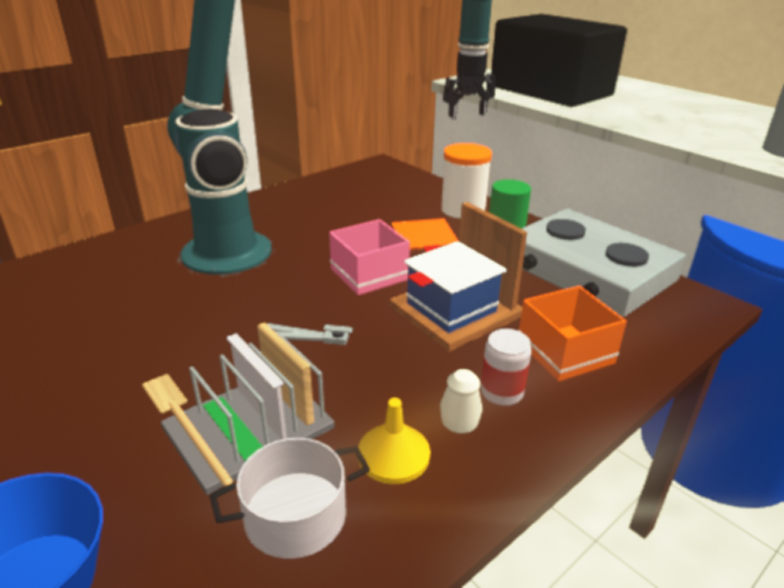

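View pics/top0.png

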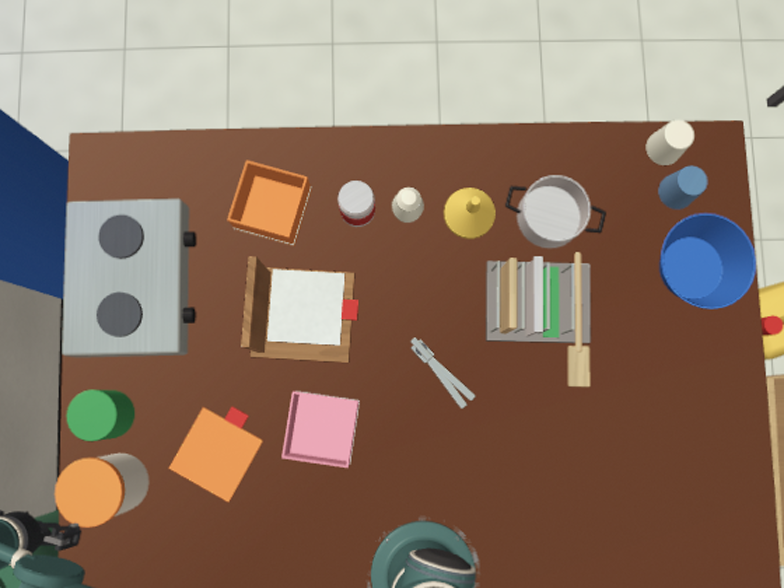

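Candidates: the white lid with red tab on the blue caddy in the top view (x1.4) at (307,307), tab at (349,309). The orange lid at (217,455) and the orange/pink caddies at (270,203)/(321,428) are look-alikes. I choose the white one and the rack bay with the green strip at (551,300). Next is a close crop.

Run:
```python
import cv2,numpy as np
c=np.load("top0.npz"); im=c["color"][:,:,::-1]
f=lambda x0,y0,x1,y1:cv2.resize(im[y0:y1,x0:x1],None,fx=4,fy=4,interpolation=cv2.INTER_CUBIC)
cv2.imwrite("pics/crop1.png",np.hstack([f(170,180,262,262),f(340,180,432,262)]))
from h import px
d={k:c[k] for k in c}
r=im.astype(int); m=(r[:,:,2]>150)&(r[:,:,1]<80)&(r[:,:,0]<80)
m[:,:225]=0;m[:,265:]=0;m[:200]=0;m[240:]=0
ys,xs=np.nonzero(m); print("tab",xs.min(),xs.max(),ys.min(),ys.max(),xs.mean(),ys.mean(),px(d,xs.mean(),ys.mean(),.1175),px(d,xs.mean(),ys.mean()))
w=(r.min(2)>165); w[:,:180]=0;w[:,250:]=0;w[:185]=0;w[252:]=0
cn=max(cv2.findContours(w.astype(np.uint8),0,2)[0],key=cv2.contourArea); rc=cv2.minAreaRect(cn); print(rc)
for b in cv2.boxPoints(rc): print("lid",b,px(d,*b,.12))
print("lid depth",px(d,218,219))
g=(r[:,:,1]>150)&(r[:,:,2]<90)&(r[:,:,0]<110); g[:,:380]=0;g[:,420:]=0;g[:180]=0;g[250:]=0
ys,xs=np.nonzero(g);print("green",xs.min(),xs.max(),ys.min(),ys.max(),px(d,xs.mean(),ys.mean(),.018),px(d,xs.mean(),ys.mean()))
for x,y in((xs.min(),ys.min()),(xs.max(),ys.min()),(xs.min(),ys.max()),(xs.max(),ys.max())):print(px(d,x,y,.018))
```

```text
tab 244 255 214 228 249.67307692307693 220.6346153846154 [0.53450781 0.13231886 0.1175    ] [0.53398087 0.13212934 0.12190707]
((218.06858825683594, 218.9712677001953), (51.884822845458984, 51.552223205566406), 3.814074993133545)
lid [190.46904 242.96463] [0.4769631  0.29428765 0.12      ]
lid [193.89824 191.52658] [0.61859548 0.28419537 0.12      ]
lid [245.66814 194.9779 ] [0.60555265 0.14191389 0.12      ]
lid [242.23894 246.41595] [0.46413966 0.15372583 0.12      ]
lid depth [0.54064286 0.21855624 0.12130692]
green 388 397 191 240 [ 0.55050764 -0.28705355  0.018     ] [ 0.54989121 -0.28587163  0.02304224]
[ 0.62506524 -0.27527294  0.018     ]
[ 0.62446757 -0.30223765  0.018     ]
[ 0.47930296 -0.26778248  0.018     ]
[ 0.47861436 -0.29442706  0.018     ]
```

View pics/crop1.png

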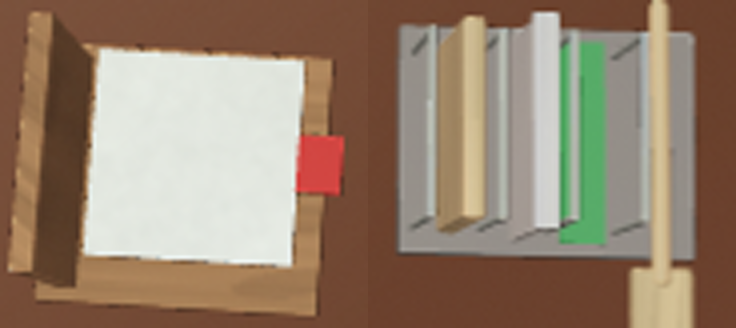

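White lid: square 142 mm, centre (0.541, 0.2185), top at 0.12, heading 84.75° — matches the sizes given. The tab is at (0.533, 0.131). The strip shows partly hidden by the tray at crop x 560–606. Now I move towards a hover over the tab.

drive_tool --claw '[70,70,70,70,70,70,70,70]' --pt "0 0 0.2" --pt "0 0 0.2" --pt "0 0 0.2" --pt "0.5 -0.7 0.2" --pt "0.5 -0.7 0.2" --pt "0.5 -0.7 0.2" --pt "0.5 -0.7 0.2" --pt "0.5 -0.7 0.2" --yaw '[0,0,0,-0.4536,-0.4536,-0.4536,-0.4536,-0.4536]' --newtons 20

```text
time: 0.77
tool_pos: [0.2799, 0.4849, 0.5041]
tcp_rot: [1.32, 2.851, -0.001]
wrist_force: [1.2, 1.1, 0.5]
width: 0.824
grip_force: 0.0
```

Run:
```python
import numpy as np
from h import px
c=np.load("top0.npz"); d={k:c[k] for k in c}
P=lambda x,y,z:px(d,340+(x-368)/4-.375,180+y/4-.375,z)
for n,x,y,z in(("strip",606,43,.018),("strip",605,244,.018),("base",398,25,.015),("base",695,35,.015),("base",693,260,.015),("base",398,252,.015),("hoopL",574,30,.108),("hoopL",573,220,.108),("hoopR",648,35,.108),("hoopR",645,222,.108),("hoop1",432,25,.108),("hoop1",430,215,.108),("hoop2",504,30,.108),("hoop2",502,218,.108)):print(n,P(x,y,z).round(4))
```

```text
strip [ 0.6262 -0.3087  0.018 ]
strip [ 0.4766 -0.2999  0.018 ]
base [ 0.6438 -0.1544  0.015 ]
base [ 0.6313 -0.3769  0.015 ]
base [ 0.4633 -0.3654  0.015 ]
base [ 0.4749 -0.1474  0.015 ]
hoopL [ 0.6205 -0.2643  0.108 ]
hoopL [ 0.4872 -0.2566  0.108 ]
hoopR [ 0.6158 -0.3164  0.108 ]
hoopR [ 0.4845 -0.3068  0.108 ]
hoop1 [ 0.6262 -0.1646  0.108 ]
hoop1 [ 0.4932 -0.1574  0.108 ]
hoop2 [ 0.6215 -0.215   0.108 ]
hoop2 [ 0.4898 -0.2072  0.108 ]
```

drive_tool --claw '[70,70,70,70,70,70,70,70]' --pt "0.506 -0.708 0" --pt "0.506 -0.708 0" --pt "0.506 -0.708 0" --pt "0.506 -0.708 0" --pt "0.506 -0.708 0" --pt "0.506 -0.708 0" --pt "0.506 -0.708 0" --pt "0.506 -0.708 0" --yaw '[-0.253,-0.253,-0.253,-0.253,-0.253,-0.253,-0.253,-0.253]'

```text
time: 1.43
tool_pos: [0.4738, 0.2135, 0.5044]
tcp_rot: [-2.317, -2.122, 0.0]
wrist_force: [0.4, 0.4, -0.6]
width: 0.818
grip_force: 0.0
```

drive_tool --claw '[70,70,70,70,70,70,70,70]' --pt "0.119 -0.165 0" --pt "0.119 -0.165 0" --pt "0.119 -0.165 0" --pt "0.119 -0.165 -0.35" --pt "0.119 -0.165 -0.35" --pt "0.119 -0.165 -0.35" --pt "0.119 -0.165 -0.35" --pt "0.119 -0.165 -0.35" --yaw '[0,0,0,0,0,0,0,0]'

```text
time: 2.1
tool_pos: [0.5291, 0.1319, 0.3212]
tcp_rot: [-2.31, -2.118, 0.019]
wrist_force: [-2.0, 0.4, -0.7]
width: 0.817
grip_force: 0.0
```

Run:
```python
from h import *
s=bot.read_state(); print(s["tool_pos"],s["tcp_rot"])
a=cap("scene");b=cap("top")
f=lambda c,x0,y0,x1,y1:cv2.resize(c["color"][y0:y1,x0:x1,::-1],None,fx=4,fy=4,interpolation=cv2.INTER_CUBIC)
cv2.imwrite("pics/c2.png",np.hstack([f(a,270,110,365,245),f(b,180,150,280,285)]))
```

```text
[0.52905694 0.13194766 0.32119991] [-2.30963503 -2.11847004  0.01930473]
```

View pics/c2.png

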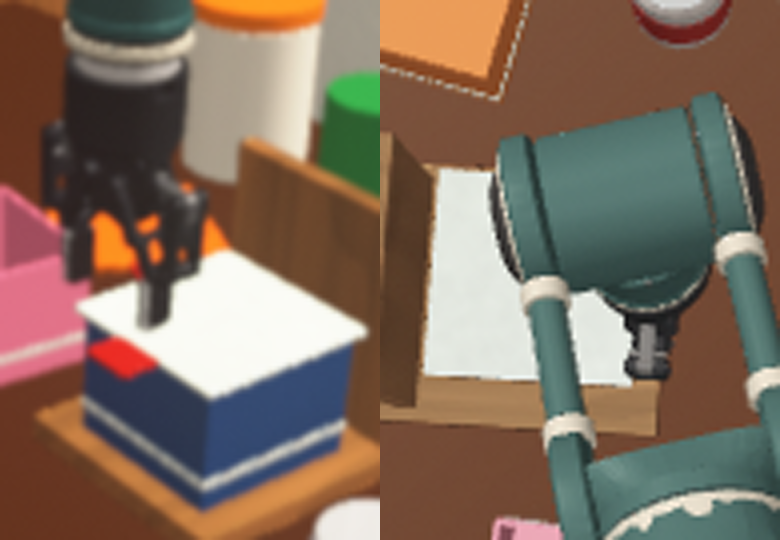

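The view shows open fingers straddling the tab direction above the lid's front edge, about in line with the red tab (left crop, 120,355). I let it settle and descend.

drive_tool --claw '[60,60,60]' --pt "0 0 0" --pt "0 0 0" --pt "0 0 0" --yaw '[0,0,0]'

```text
time: 2.45
tool_pos: [0.5342, 0.1333, 0.3333]
tcp_rot: [2.312, 2.122, 0.008]
wrist_force: [-0.5, 0.1, -0.1]
width: 0.7
grip_force: 0.0
```

drive_tool --claw '[60,60,60,60,60,60]' --pt "0 -0.005 -0.05" --pt "0 -0.005 -0.08" --pt "0 -0.005 -0.11" --pt "0 -0.005 -0.11" --pt "0 -0.005 -0.11" --pt "0 -0.005 -0.11" --yaw '[-0.002,-0.002,-0.002,-0.002,-0.002,-0.002]'

```text
time: 2.95
tool_pos: [0.5337, 0.1307, 0.2768]
tcp_rot: [2.32, 2.116, 0.004]
wrist_force: [0.3, -0.2, 1.2]
width: 0.702
grip_force: 0.0
```

drive_tool --claw '[45,41,39,39,39,39,39,39]' --pt "0 0 0" --pt "0 0 0" --pt "0 0 0" --pt "0 0 0" --pt "0 0 0" --pt "0 0 0" --pt "0 0 0" --pt "0 0 0" --yaw '[0,0,0,0,0,0,0,0]'

```text
time: 3.62
tool_pos: [0.5334, 0.1306, 0.2763]
tcp_rot: [2.32, 2.116, 0.003]
wrist_force: [-0.6, -0.0, 6.2]
width: 0.465
grip_force: 19.6
```

Run:
```python
from h import *
a=cap("scene")
save(a,"pics/c3.png",(270,110,400,250),4)
```

```text
(no output)
```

View pics/c3.png

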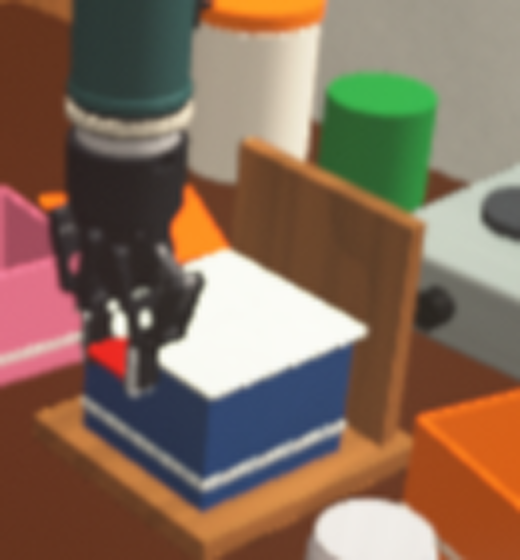

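The fingers hold the tab (opening 39.7 mm, 19.6 N), with the red tab between the pads at (115,355). I start the arc with a small test lift.

drive_tool --claw '[39,39,39,39,39,39]' --pt "0 0.0004 0.01" --pt "0 0.001 0.02" --pt "0 0.002 0.032" --pt "0 0.0035 0.043" --pt "0 0.0035 0.043" --pt "0 0.0035 0.043" --yaw '[0,0,0,0,0,0]' --newtons 20

```text
time: 4.17
tool_pos: [0.5329, 0.1323, 0.2967]
tcp_rot: [2.321, 2.117, 0.001]
wrist_force: [0.8, 1.1, -2.7]
width: 0.459
grip_force: 20.1
```

Run:
```python
from h import *
a=cap("scene"); save(a,"pics/c4.png",(270,110,400,250),4)
for u,v in((330,190),(345,190),(325,202),(320,180),(355,193)): print(u,v,px(a,u,v).round(4))
```

```text
330 190 [0.5722 0.2042 0.1358]
345 190 [0.5943 0.2394 0.1325]
325 202 [0.594  0.1633 0.1247]
320 180 [0.5182 0.2215 0.1374]
355 193 [0.6084 0.2658 0.1197]
```

View pics/c4.png

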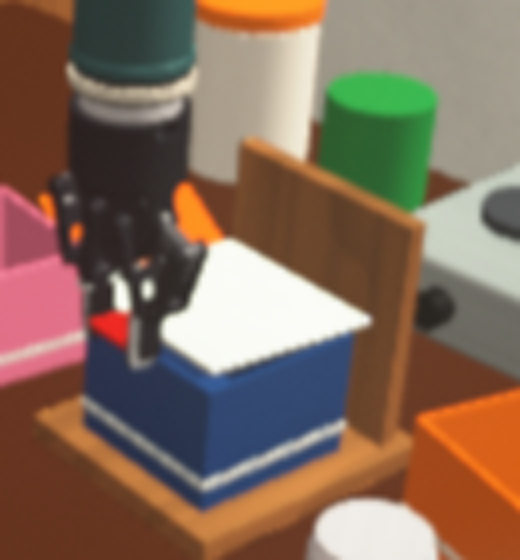

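The lid tilts: front corner up (213,398)→(220,373), back corner (368,322) nearly in place. I continue, checking the tilt with a depth plane fit.

```bash
cat >> h.py <<'E'
def cloud(c):
    v,u=np.mgrid[0:420:1,0:560:1]; K=c["mtx"]; 
    s=cv2.undistortPoints(np.stack([u,v],-1).reshape(-1,1,2).astype(float),K,np.array([c["k1"],0,0,0.]))[:,0]
    R=cv2.Rodrigues(np.array(c["rotation"]))[0] if np.array(c["rotation"]).shape!=(3,3) else np.array(c["rotation"])
    P=np.c_[s[:,0],-s[:,1],-np.ones(len(s))]*c["depth"].reshape(-1,1)
    return (P@R.T+np.array(c["eye"])).reshape(420,560,3)
def lid(c):
    "plane fit of white lid pixels; coordinates in caddy frame (along, side, z)"
    P=cloud(c); im=c["color"].astype(int)
    u=np.array([.0915,.9958]); q=P[:,:,:2]-[.5413,.2185]
    L=np.dstack([q@u,q@np.array([u[1],-u[0]]),P[:,:,2]])
    m=(im.min(2)>140)&(np.ptp(im,2)<30)&(c["depth"]>0)&(abs(L[:,:,1])<.1)&(L[:,:,0]>-.14)&(L[:,:,0]<.14)&(L[:,:,2]>.1)&(L[:,:,2]<.35)
    m=cv2.erode(m.astype(np.uint8),np.ones((3,3)))>0
    X=L[m]
    for _ in range(4):
        o=X.mean(0); n=np.linalg.svd(X-o,full_matrices=False)[2][2]; e=abs((X-o)@n); X=X[e<max(.004,2*np.median(e))]
    n*=np.sign(n[2])
    print("n",len(X),"normal",n.round(3),"tilt",np.degrees(np.arctan2(n[0]*-1,n[2])).round(1),"pct along",np.percentile(X[:,0],[1,50,99]).round(3),"side",np.percentile(X[:,1],[1,99]).round(3),"z",np.percentile(X[:,2],[1,50,99]).round(3))
    print("plane z at along=.065:",(o[2]-(n[0]*(.065-o[0])-n[1]*o[1])/n[2]).round(4))
    ys,xs=np.nonzero(m); return n,o
E
python3 - <<'E'
from h import *
lid(cap("scene")); 
c=np.load("scene0.npz"); lid({k:c[k] for k in c})
E
```

```text
n 760 normal [0.074 0.002 0.997] tilt -4.3 pct along [-0.068  0.01   0.063] side [-0.054  0.069] z [0.128 0.134 0.14 ]
plane z at along=.065: 0.1295
n 1124 normal [-0.001 -0.001  1.   ] tilt 0.0 pct along [-0.068 -0.005  0.061] side [-0.061  0.07 ] z [0.119 0.121 0.124]
plane z at along=.065: 0.1214
```

drive_tool --claw '[39,39,39,39,39,39]' --pt "0 0.003 0.015" --pt "0 0.007 0.03" --pt "0 0.012 0.045" --pt "0.002 0.018 0.061" --pt "0.002 0.018 0.061" --pt "0.002 0.018 0.061" --yaw '[0,0,0,0,0,0]'

```text
time: 4.77
tool_pos: [0.5343, 0.1416, 0.328]
tcp_rot: [2.32, 2.117, 0.003]
wrist_force: [-0.4, -0.8, -2.3]
width: 0.461
grip_force: 20.1
```

Run:
```python
from h import *
lid(cap("scene"))
```

```text
n 686 normal [0.155 0.003 0.988] tilt -8.9 pct along [-0.059  0.013  0.068] side [-0.052  0.072] z [0.149 0.158 0.17 ]
plane z at along=.065: 0.1503
```

The lid is mostly held stiffly (tilt 8.9°, back edge 29 mm up). The pinch sits where a heel-on-rim pose would be about 20°, so I ease the grip to let the heel swing down onto the rim.

drive_tool --claw '[39.3,39.4,39.5,39.6]' --pt "0 0 0" --pt "0 0 0" --pt "0 0 0" --pt "0 0 0" --yaw '[0,0,0,0]'

```text
time: 5.15
tool_pos: [0.5336, 0.1411, 0.3263]
tcp_rot: [-2.321, -2.116, 0.001]
wrist_force: [-0.2, -0.1, -1.6]
width: 0.458
grip_force: 12.0
```

Run:
```python
from h import *
lid(cap("scene"));s=bot.read_state();print(s["width"]*85.4,s["grip_force"],s["wrist_force"])
```

```text
n 453 normal [0.328 0.007 0.945] tilt -19.2 pct along [-0.059  0.007  0.058] side [-0.048  0.071] z [0.123 0.141 0.164]
plane z at along=.065: 0.1211
39.838467770569295 11.966148912906647 [-1.17444717  0.9158458  -1.37679874]
```

drive_tool --claw '[39.7,39.8,39.9]' --pt "0 0 0" --pt "0 0 0" --pt "0 0 0" --yaw '[0,0,0]'

```text
time: 5.45
tool_pos: [0.5338, 0.1412, 0.3267]
tcp_rot: [-2.321, -2.117, -0.0]
wrist_force: [-1.0, 0.2, -1.5]
width: 0.47
grip_force: 2.9
```

Run:
```python
from h import *
lid(cap("scene"));s=bot.read_state();print(s["width"]*85.4,s["grip_force"],s["wrist_force"])
```

```text
n 422 normal [0.331 0.005 0.944] tilt -19.3 pct along [-0.059  0.008  0.057] side [-0.049  0.071] z [0.123 0.141 0.165]
plane z at along=.065: 0.1211
39.938966481181 2.9353654012084007 [-0.29495104 -0.20116941 -1.86861606]
```

Exactly as wanted: 19.3°, back edge on the rim, light grip of 3 N. I follow the arc about the back rim with this light hold.

drive_tool --claw '[39.85,39.85,39.85,39.85,39.85,39.85,39.85]' --pt "0.001 0.012 0.028" --pt "0.002 0.024 0.051" --pt "0.004 0.039 0.074" --pt "0.005 0.056 0.094" --pt "0.007 0.074 0.114" --pt "0.009 0.094 0.132" --pt "0.009 0.094 0.132" --yaw '[0,0,0,0,0,0,0]'

```text
time: 6.08
tool_pos: [0.5391, 0.1904, 0.3957]
tcp_rot: [2.319, 2.118, 0.008]
wrist_force: [-0.3, 1.0, -0.3]
width: 0.467
grip_force: 3.3
```

Run:
```python
from h import *
a=cap("scene");lid(a);s=bot.read_state();print(s["width"]*85.4,s["grip_force"],s["wrist_force"],s["tool_pos"]);save(a,"pics/c5.png",(270,110,400,250),4)
```

```text
h.py:34: RuntimeWarning: Mean of empty slice.
  o=X.mean(0); n=np.linalg.svd(X-o,full_matrices=False)[2][2]; e=abs((X-o)@n); X=X[e<max(.004,2*np.median(e))]
  ret = um.true_divide(
Traceback (most recent call last):
  File "h.py", line 34, in lid
    o=X.mean(0); n=np.linalg.svd(X-o,full_matrices=False)[2][2]; e=abs((X-o)@n); X=X[e<max(.004,2*np.median(e))]
                   ~~~~~~~~~~~~~~~~~~~~~~~~~~~~~~~~~~~~~~~~~^^^
IndexError: index 2 is out of bounds for axis 0 with size 0
```

Run:
```python
from h import *
a=cap("scene");b=cap("top");s=bot.read_state();print(s["width"]*85.4,s["grip_force"],s["wrist_force"],s["tool_pos"]);save(a,"pics/c5.png",(270,80,410,250),3.5)
```

```text
39.98929735989734 3.355109989643097 [ 1.18527873 -0.24109435 -1.1963487 ] [0.53826143 0.18849046 0.39253867]
```

View pics/c5.png

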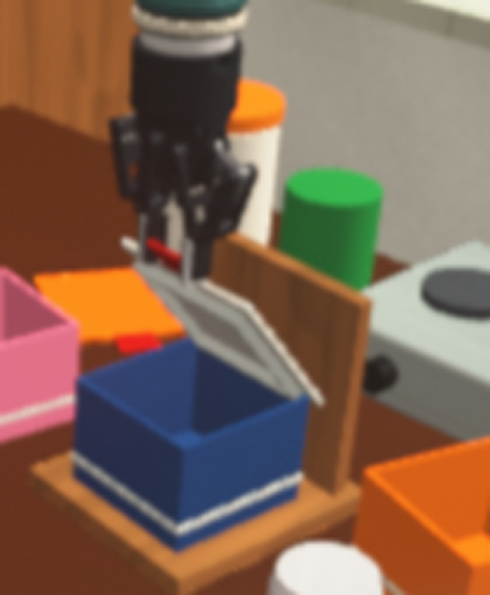

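The lid stands at about 50°, heel on the back rim at (300,395), tab in the pads at (165,255). Continuing the arc.

drive_tool --claw '[39.85,39.85,39.85,39.85,39.85,39.85,39.85,39.85]' --pt "0.002 0.021 0.016" --pt "0.004 0.044 0.03" --pt "0.006 0.068 0.042" --pt "0.0085 0.092 0.052" --pt "0.011 0.118 0.059" --pt "0.013 0.144 0.065" --pt "0.0155 0.1705 0.0675" --pt "0.0155 0.1705 0.0675" --yaw '[0,0,0,0,0,0,0,0]'

```text
time: 6.9
tool_pos: [0.5461, 0.2762, 0.4267]
tcp_rot: [-2.319, -2.119, -0.002]
wrist_force: [-0.9, 0.8, -1.2]
width: 0.472
grip_force: 2.9
```

drive_tool --claw '[39.85,39.85,39.85,39.85,39.85]' --pt "0.0025 0.0265 0.001" --pt "0.005 0.053 0" --pt "0.0074 0.079 -0.004" --pt "0.0074 0.079 -0.004" --pt "0.0074 0.079 -0.004" --yaw '[0,0,0,0,0]'

```text
time: 7.32
tool_pos: [0.5497, 0.3137, 0.4239]
tcp_rot: [-2.32, -2.118, 0.001]
wrist_force: [-0.2, -0.3, -2.6]
width: 0.469
grip_force: 2.8
```

Run:
```python
from h import *
a=cap("scene");s=bot.read_state();print(s["width"]*85.4,s["grip_force"],s["wrist_force"],s["tool_pos"]);save(a,"pics/c6.png",(270,60,420,250),3)
```

```text
39.50725985987096 2.756074033677578 [ 0.19058385 -0.23854521 -2.25027949] [0.54961303 0.31320925 0.42390169]
```

View pics/c6.png

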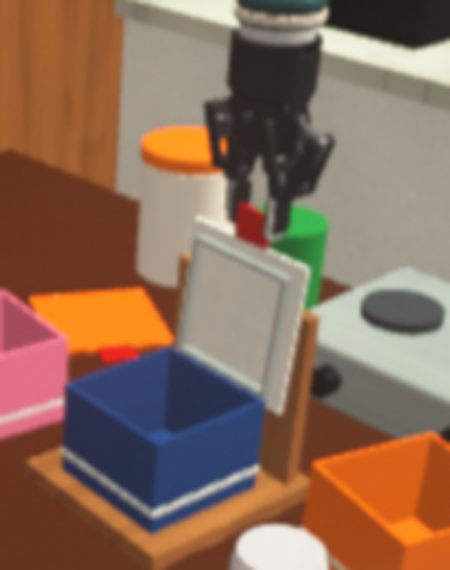

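The lid stands at about 100°, heel at the back rim, tab in the pads at (252,225). A little further and lower, then release.

drive_tool --claw '[39.85,39.85,39.85,39.85,40.2,41,44,50]' --pt "0.0012 0.013 -0.004" --pt "0.0024 0.026 -0.01" --pt "0.0024 0.026 -0.016" --pt "0.0024 0.026 -0.016" --pt "0.0024 0.026 -0.016" --pt "0.0024 0.026 -0.016" --pt "0.0024 0.026 -0.016" --pt "0.0024 0.026 -0.016" --yaw '[0,0,0,0,0,0,0,0]'

```text
time: 8.03
tool_pos: [0.551, 0.326, 0.4168]
tcp_rot: [2.321, 2.117, 0.001]
wrist_force: [0.1, -0.8, 0.2]
width: 0.583
grip_force: 0.0
```

drive_tool --claw '[60,70,70,70,70,70,70,70]' --pt "0 0 0" --pt "0 0 0" --pt "0 0 0.03" --pt "0 0 0.06" --pt "0 0 0.1" --pt "0 0 0.15" --pt "0 0 0.2" --pt "0 0 0.2" --yaw '[0,0,0,0,0,0,0,0]'

```text
time: 8.7
tool_pos: [0.5515, 0.3263, 0.5234]
tcp_rot: [2.319, 2.115, 0.016]
wrist_force: [0.5, -0.4, 1.0]
width: 0.823
grip_force: 0.0
```

Run:
```python
from h import *
a=cap("scene");b=cap("top");s=bot.read_state();print(s["width"]*85.4,s["grip_force"],s["wrist_force"],s["tool_pos"])
f=lambda c,x0,y0,x1,y1:cv2.resize(c["color"][y0:y1,x0:x1,::-1],None,fx=3,fy=3,interpolation=cv2.INTER_CUBIC)
cv2.imwrite("pics/c7.png",np.hstack([f(a,270,60,400,250),f(b,140,120,270,310)])); np.savez("s7.npz",**a); np.savez("t7.npz",**b)
# red tab points
for c in(a,b):
    P=cloud(c);im=c["color"].astype(int);m=(im[:,:,0]>110)&(im[:,:,1]<70)&(im[:,:,2]<70)&(c["depth"]>0)&(P[:,:,2]>.2)&(P[:,:,1]>.2)&(abs(P[:,:,0]-.55)<.08)
    X=P[m]; print(len(X)); 
    if len(X): print(X.mean(0).round(4),X.min(0).round(4),X.max(0).round(4))
```

```text
69.89258826885042 0.0 [-0.64827234  0.20087968 -0.49244862] [0.55106723 0.32599974 0.51825273]
0
0
```

View pics/c7.png

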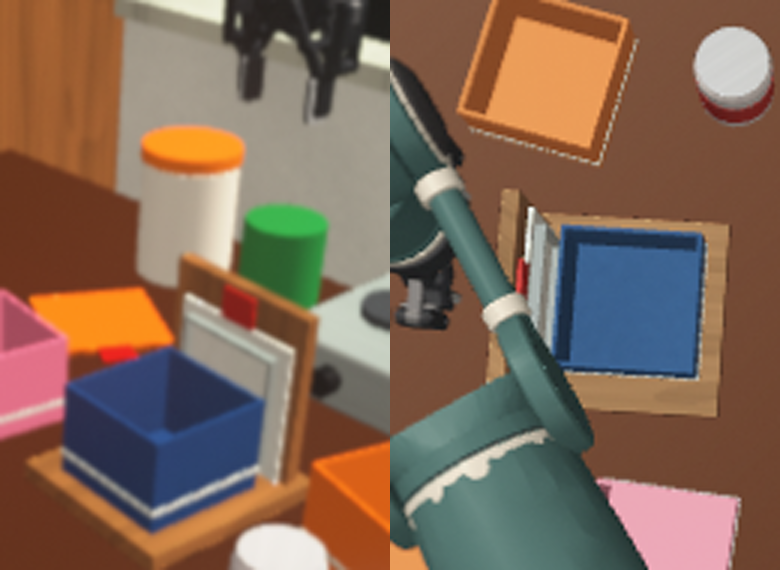

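The lid slid off the rim: it stands in the gap between caddy and board, tab (238,305 in the left crop) level with the board top, and the caddy looks unmoved. I must lift it back out and seat its ring on the rim. First, measure caddy, board edge and tab.

Run:
```python
from h import *
T={k:v for k,v in np.load("t7.npz").items()};S={k:v for k,v in np.load("s7.npz").items()};T0={k:v for k,v in np.load("top0.npz").items()}
u=np.array([.0915,.9958]);C=np.array([.5413,.2185])
fr=lambda p:np.r_[(p[:2]-C)@u,(p[:2]-C)@[u[1],-u[0]],p[2]].round(4)
P=lambda x,y,z:px(T,140+(x-390)/3-.33,120+y/3-.33,z)
for n,x,y in(("c",562,228),("c",704,235),("c",697,378),("c",553,370)):print(n,fr(P(x,y,.115)))
P1=lambda x,y,z:px(T0,170+x/4-.375,180+y/4-.375,z)
print("board top front edge",fr(P1(52,13,.195)),fr(P1(37,272,.195)))
print("now",fr(P(520,190,.195)))
for v in(262,287,312):print("tabtop",fr(P(523,v,.19)))
X=cloud(S);im=S["color"].astype(int);m=(im[:,:,0]>90)&(im[:,:,1]<60)&(im[:,:,2]<60)&(S["depth"]>0);m[:,:338]=0;m[:,362:]=0;m[:145]=0;m[185:]=0
m=cv2.erode(m.astype(np.uint8),np.ones((2,2)))>0
Y=np.array([fr(p) for p in X[m]]);print(len(Y),Y.mean(0),Y.min(0),Y.max(0))
ys,xs=np.nonzero(m);print(xs.min(),xs.max(),ys.min(),ys.max())
# lid underside plane
P3=np.array([[fr(X[v,w]) for w in range(330,368)] for v in range(158,222)]).reshape(-1,3); c3=im[158:222,330:368].reshape(-1,3)
k=(c3.min(1)>100)&(np.ptp(c3,1)<30)&(P3[:,0]>.04)&(P3[:,0]<.12); Z=P3[k]; o=Z.mean(0);n=np.linalg.svd(Z-o,full_matrices=False)[2][2];print(len(Z),o,n, Z[:,2].min(),Z[:,2].max(), np.percentile(Z[:,1],[2,98]))
# board face depth points
B=(im[:,:,0]>90)&(im[:,:,2]<60)&(im[:,:,1]>50);
G=np.array([fr(X[v,w]) for v in range(150,215) for w in range(362,375) if B[v,w]]);G=G[(G[:,0]>.07)&(G[:,0]<.13)];print("face",len(G),np.percentile(G,[5,50,95],axis=0))
```

```text
c [0.0638 0.0608 0.115 ]
c [-0.067   0.0631  0.115 ]
c [-0.0704 -0.0686  0.115 ]
c [ 0.0608 -0.0701  0.115 ]
board top front edge [0.0915 0.0795 0.195 ] [ 0.0861 -0.0898  0.195 ]
now [0.0905 0.0792 0.195 ]
tabtop [0.0831 0.0169 0.19  ]
tabtop [ 0.0812 -0.0049  0.19  ]
tabtop [ 0.0793 -0.0266  0.19  ]
111 [0.08342883 0.00381261 0.17897658] [ 0.0788 -0.022   0.1656] [0.0918 0.026  0.1938]
344 357 156 168
886 [0.08023849 0.01652573 0.11986558] [-0.99961484  0.00254622  0.02763508] 0.0223 0.1647 [-0.05879  0.06933]
face 343 [[0.0877  0.04441 0.05585]
 [0.0915  0.076   0.1502 ]
 [0.1026  0.0796  0.19508]]
```

Lid stands vertical against the board (plate along 0.081–0.086, tab top 0.192), board face at 0.0888, caddy within ~3 mm of start. I grip the tab across its width with the pads offset away from the board.

drive_tool --claw '[60,60,60,60,60,60,60,60]' --pt "-0.006 -0.065 0" --pt "-0.006 -0.065 0" --pt "-0.006 -0.065 -0.08" --pt "-0.006 -0.065 -0.16" --pt "-0.006 -0.065 -0.22" --pt "-0.006 -0.065 -0.24" --pt "-0.006 -0.065 -0.24" --pt "-0.006 -0.065 -0.24" --yaw '[0.008,0.008,0.008,0.008,0.008,0.008,0.008,0.008]'

```text
time: 9.47
tool_pos: [0.5479, 0.2935, 0.396]
tcp_rot: [-2.294, -2.145, 0.002]
wrist_force: [1.0, 0.9, 0.8]
width: 0.7
grip_force: 0.0
```

drive_tool --claw '[60,60,60,60,60,60,60]' --pt "0 0 -0.02" --pt "0 0 -0.04" --pt "0 0 -0.06" --pt "0 0 -0.08" --pt "0 0 -0.1" --pt "0 0 -0.1" --pt "0 0 -0.1" --yaw '[0,0,0,0,0,0,0]'

```text
time: 10.05
tool_pos: [0.5475, 0.2933, 0.3451]
tcp_rot: [-2.294, -2.145, 0.004]
wrist_force: [-0.4, -0.4, -0.2]
width: 0.704
grip_force: 0.0
```

drive_tool --claw '[60,55,48,43,40,39,39,39]' --pt "0 0 -0.006" --pt "0 0 -0.006" --pt "0 0 -0.006" --pt "0 0 -0.006" --pt "0 0 -0.006" --pt "0 0 -0.006" --pt "0 0 -0.006" --pt "0 0 -0.006" --yaw '[0,0,0,0,0,0,0,0]' --newtons 20

```text
time: 10.72
tool_pos: [0.5479, 0.2936, 0.344]
tcp_rot: [-2.294, -2.146, -0.001]
wrist_force: [-1.9, -0.3, 2.2]
width: 0.463
grip_force: 15.7
```

drive_tool --claw '[39,39,39,39,39,39,39]' --pt "0 0 0" --pt "0 0 0.02" --pt "0 0 0.04" --pt "0 0 0.06" --pt "0 0 0.08" --pt "0 0 0.1" --pt "0 0 0.1" --yaw '[0,0,0,0,0,0,0]'

```text
time: 11.3
tool_pos: [0.5488, 0.2938, 0.3971]
tcp_rot: [2.293, 2.145, 0.008]
wrist_force: [1.2, 0.8, -1.1]
width: 0.46
grip_force: 15.6
```

```bash
cat >> h.py <<'E'
U=np.array([.0915,.9958]);C0=np.array([.5413,.2185])
def caddyframe(P): q=P[...,:2]-C0; return np.concatenate([(q@U)[...,None],(q@np.array([U[1],-U[0]]))[...,None],P[...,2:]],-1)
def upright(c):
    L=caddyframe(cloud(c)); im=c["color"].astype(int)
    box=(c["depth"]>0)&(L[...,0]>.03)&(L[...,0]<.16)&(abs(L[...,1])<.1)
    m=box&(im.min(2)>95)&(np.ptp(im,2)<32)&(L[...,2]>.03)
    Z=L[m]
    for _ in range(3):
        o=Z.mean(0);n=np.linalg.svd(Z-o,full_matrices=False)[2][2];e=abs((Z-o)@n);Z=Z[e<max(.006,2*np.median(e))]
    n*=-np.sign(n[0]); print("white",len(Z),o.round(4),"n",n.round(3),"psi",np.degrees(np.arctan2(n[2],-n[0])).round(1),"z",np.percentile(Z[:,2],[1,99]).round(4),"side",np.percentile(Z[:,1],[1,99]).round(4))
    r=box&(im[...,0]>90)&(im[...,1]<65)&(im[...,2]<65)&(L[...,2]>.14)
    if r.any(): R=L[r];print("red",len(R),np.median(R,0).round(4),"z",np.percentile(R[:,2],[2,98]).round(4))
    s=bot.read_state();print("tcp",caddyframe(s["tool_pos"]).round(4),"w",round(s["width"]*85.4,2),"grip",round(s["grip_force"],1),"F",s["wrist_force"].round(1))
E
python3 - <<'E'
from h import *
upright({k:v for k,v in np.load("s7.npz").items()}); upright(cap("scene"))
E
```

```text
white 769 [0.0826 0.0149 0.1422] n [-1.     0.014  0.024] psi 1.4 z [0.0361 0.5342] side [-0.0644  0.0701]
red 299 [0.0877 0.0082 0.1796] z [0.1655 0.1938]
tcp [0.0757 0.0005 0.3971] w 39.26 grip 15.6 F [ 1.2  0.8 -1.1]
white 1285 [0.0804 0.0107 0.1782] n [-0.996 -0.013 -0.087] psi -5.0 z [0.0834 0.5836] side [-0.0595  0.0716]
red 68 [ 0.0828 -0.0085  0.2337] z [0.1452 0.3209]
tcp [7.550e-02 3.000e-04 3.958e-01] w 39.04 grip 15.6 F [-0.4 -0.1 -1.7]
```

drive_tool --claw '[39,39,39,39,39.6,39.75]' --pt "0 0 0.03" --pt "0 0 0.06" --pt "0 0 0.08" --pt "0 0 0.08" --pt "0 0 0.08" --pt "0 0 0.08" --yaw '[0,0,0,0,0,0]'

```text
time: 11.85
tool_pos: [0.5477, 0.2933, 0.4324]
tcp_rot: [-2.294, -2.146, 0.002]
wrist_force: [-0.1, 0.2, -1.9]
width: 0.469
grip_force: 5.1
```

```bash
sed -i 's/(L\[...,2\]>.03)$/(L[...,2]>.03)\&(L[...,2]<.27)/; s/(L\[...,2\]>.14)$/(L[...,2]>.14)\&(L[...,2]<.31)/' h.py
python3 - <<'E'
from h import *
upright(cap("scene"))
E
```

```text
white 1418 [0.0816 0.0043 0.188 ] n [-1.     0.008  0.006] psi 0.3 z [0.1141 0.2522] side [-0.0669  0.0693]
red 63 [ 0.0814 -0.0102  0.2683] z [0.1459 0.2813]
tcp [ 0.0751 -0.0006  0.4321] w 39.66 grip 5.1 F [ 0.1 -0.9 -1.9]
```

drive_tool --claw '[39.75,39.75,39.75,39.75,39.75,39.75]' --pt "0.001 0.01 0" --pt "0.0015 0.02 0" --pt "0.002 0.03 0" --pt "0.003 0.038 0" --pt "0.003 0.038 0" --pt "0.003 0.038 0" --yaw '[0,0,0,0,0,0]'

```text
time: 12.4
tool_pos: [0.5493, 0.3129, 0.4332]
tcp_rot: [-2.294, -2.146, 0.001]
wrist_force: [-0.2, -0.6, -1.9]
width: 0.47
grip_force: 5.2
```

Run:
```python
from h import *
upright(cap("scene"))
```

```text
white 1719 [0.0811 0.005  0.1846] n [-0.976  0.012  0.219] psi 12.7 z [0.1148 0.2518] side [-0.0691  0.0694]
red 78 [ 0.0989 -0.0074  0.2671] z [0.2064 0.294 ]
tcp [ 0.0945 -0.0006  0.4333] w 39.79 grip 5.2 F [-0.3 -0.8 -1.3]
```

drive_tool --claw '[39.75,39.75,39.75,39.75,39.75]' --pt "0 -0.001 -0.004" --pt "0 -0.002 -0.008" --pt "0 -0.003 -0.012" --pt "0 -0.004 -0.016" --pt "0 -0.004 -0.016" --yaw '[0,0,0,0,0]'

```text
time: 12.87
tool_pos: [0.5493, 0.3102, 0.4247]
tcp_rot: [-2.295, -2.145, 0.001]
wrist_force: [-0.3, -0.5, -3.0]
width: 0.463
grip_force: 5.2
```

Run:
```python
from h import *
a=cap("scene");upright(a);save(a,"pics/c8.png",(310,70,410,250),3.3)
```

```text
white 1584 [0.0803 0.0055 0.1803] n [-0.978  0.008  0.208] psi 12.0 z [0.1143 0.243 ] side [-0.0662  0.0697]
red 79 [ 0.0967 -0.0074  0.2582] z [0.1492 0.2863]
tcp [ 9.210e-02 -4.000e-04  4.249e-01] w 39.94 grip 5.2 F [ 0.6 -0.5 -3.5]
```

drive_tool --claw '[39.75,39.75,39.75,39.75,39.75,39.75]' --pt "0 -0.004 0" --pt "0 -0.007 -0.001" --pt "0 -0.007 -0.004" --pt "0 -0.007 -0.007" --pt "0 -0.007 -0.01" --pt "0 -0.007 -0.01" --yaw '[0,0,0,0,0,0]'

```text
time: 13.42
tool_pos: [0.5497, 0.3077, 0.4228]
tcp_rot: [-2.294, -2.146, -0.007]
wrist_force: [-1.1, 1.6, 4.7]
width: 0.468
grip_force: 5.6
```

Run:
```python
from h import *
a=cap("scene");upright(a);save(a,"pics/c8.png",(310,70,410,250),3.3)
```

```text
white 1577 [0.0792 0.0065 0.1784] n [-0.98   0.01   0.198] psi 11.4 z [0.1095 0.2419] side [-0.0664  0.0705]
red 79 [ 0.0949 -0.0072  0.2565] z [0.1618 0.3005]
tcp [8.950e-02 2.000e-04 4.228e-01] w 39.8 grip 5.6 F [-0.6  1.2  5.2]
```

Upward reaction of 5 N: the ring sits on the rim. Relieve, then open.

drive_tool --claw '[39.75,39.75,40.3,41.5,44,50,60,60]' --pt "0 0 0.004" --pt "0 0 0.004" --pt "0 0 0.004" --pt "0 0 0.004" --pt "0 0 0.004" --pt "0 0 0.004" --pt "0 0 0.004" --pt "0 0 0.004" --yaw '[0,0,0,0,0,0,0,0]'

```text
time: 14.13
tool_pos: [0.5494, 0.3069, 0.4222]
tcp_rot: [2.295, 2.146, -0.0]
wrist_force: [-0.3, 0.8, -0.4]
width: 0.701
grip_force: 0.0
```

Run:
```python
from h import *
a=cap("scene");upright(a);save(a,"pics/c8.png",(300,60,410,250),3)
```

```text
white 1563 [0.0808 0.0063 0.1782] n [-0.985  0.011  0.171] psi 9.9 z [0.1096 0.2418] side [-0.0666  0.0705]
red 100 [ 0.0942 -0.002   0.2565] z [0.1477 0.3023]
tcp [ 0.0887 -0.      0.4223] w 60.13 grip 0.0 F [-0.3  0.3 -0. ]
```

View pics/c8.png

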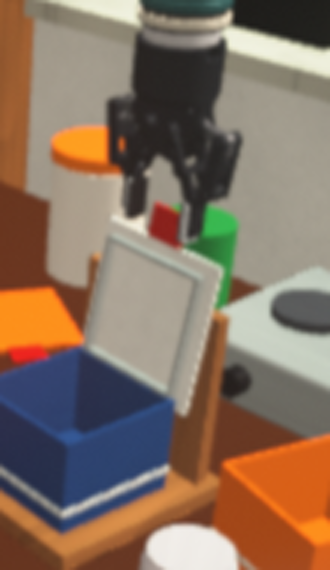

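The lid stands by itself at about 100°, ring on the rim, leaning on the board, and the fingers are clear (180,225). I wait for the count, then centre over the tab and grip again.

drive_tool --claw '[60,60,60,60,60,60,60,60]' --pt "0 0 0" --pt "0 0 0" --pt "0 0 0" --pt "0 0 0" --pt "0 0 0" --pt "0 0 0" --pt "0 0 0" --pt "0 0 0" --yaw '[0,0,0,0,0,0,0,0]'

```text
time: 14.85
tool_pos: [0.5494, 0.307, 0.4224]
tcp_rot: [-2.295, -2.146, 0.0]
wrist_force: [-0.1, -0.3, 0.0]
width: 0.705
grip_force: 0.0
```

Run:
```python
from h import *
upright(cap("scene"))
```

```text
white 1565 [0.0809 0.0063 0.1785] n [-0.985  0.01   0.171] psi 9.9 z [0.1084 0.2421] side [-0.0668  0.0702]
red 102 [ 0.0934 -0.0009  0.2565] z [0.1713 0.3008]
tcp [ 0.0888 -0.      0.4225] w 59.83 grip 0.0 F [ 0.2  0.  -0.5]
```

drive_tool --claw '[60,60,60,52,45,41,39,39]' --pt "0.001 0.014 -0.003" --pt "0.001 0.014 -0.006" --pt "0.001 0.014 -0.006" --pt "0.001 0.014 -0.006" --pt "0.001 0.014 -0.006" --pt "0.001 0.014 -0.006" --pt "0.001 0.014 -0.006" --pt "0.001 0.014 -0.006" --yaw '[0,0,0,0,0,0,0,0]' --newtons 25

```text
time: 15.57
tool_pos: [0.5499, 0.3139, 0.4196]
tcp_rot: [2.295, 2.146, 0.0]
wrist_force: [0.2, -0.3, 0.5]
width: 0.462
grip_force: 19.9
```

The lid held still at 9.9° for 0.7 s. Gripped again at 20 N, now lift clear.

drive_tool --claw '[39,39,39,39,39,39,39,39]' --pt "0 0 0.015" --pt "0 -0.003 0.04" --pt "0 -0.01 0.08" --pt "0 -0.02 0.12" --pt "0 -0.04 0.16" --pt "0 -0.06 0.2" --pt "0 -0.06 0.2" --pt "0 -0.06 0.2" --yaw '[0,0,0,0,0,0,0,0]'

```text
time: 16.23
tool_pos: [0.5501, 0.2837, 0.522]
tcp_rot: [2.295, 2.144, 0.007]
wrist_force: [0.9, 0.3, -2.5]
width: 0.463
grip_force: 20.0
```

drive_tool --claw '[39.6,39.75,39.85,39.85,39.85,39,39,39]' --pt "0 0 0" --pt "0 0 0" --pt "0 0 0" --pt "0 0 0" --pt "0 0 0" --pt "0 0 0" --pt "0 0 0" --pt "0 0 0" --yaw '[0,0,0,0,0,0,0,0]'

```text
time: 16.9
tool_pos: [0.5499, 0.284, 0.5193]
tcp_rot: [-2.294, -2.146, 0.0]
wrist_force: [-0.7, 1.0, -1.4]
width: 0.462
grip_force: 19.9
```

Run:
```python
from h import *
import h
a=cap("scene");np.savez("s9.npz",**a);upright(a)
L=caddyframe(cloud(a));im=a["color"].astype(int)
m=(im.min(2)>95)&(np.ptp(im,2)<32)&(L[...,2]>.16)&(L[...,2]<.345)&(L[...,0]>0)&(L[...,0]<.13)&(abs(L[...,1])<.09);Z=L[m]
for _ in range(3):
    o=Z.mean(0);n=np.linalg.svd(Z-o,full_matrices=False)[2][2];e=abs((Z-o)@n);Z=Z[e<max(.006,2*np.median(e))]
print(len(Z),o,n,np.percentile(Z,[1,99],axis=0))
```

```text
white 816 [0.0446 0.0075 0.2376] n [-0.992  0.016  0.124] psi 7.1 z [0.2041 0.2692] side [-0.0677  0.0731]
red 354 [0.0893 0.0345 0.1553] z [0.1407 0.1879]
tcp [0.066  0.0026 0.5194] w 39.72 grip 19.9 F [-0.2 -0.6 -2. ]
1866 [0.05085925 0.00822624 0.27509635] [-0.98654318  0.01138646  0.16310399] [[ 0.03766077 -0.06662404  0.20479574]
 [ 0.06387365  0.07304966  0.34141875]]
```

The lid is still held at 9.4° lean (top toward +y), which fits the bay. The heel would be on the strip's centre line with the TCP at about (0.5535, −0.261, 0.336). I carry it over at height.

drive_tool --claw '[38.5,38.5,38.5,38.5,38.5,38.5,38.5,38.5]' --pt "0 -0.03 0" --pt "0 -0.09 0" --pt "0 -0.16 0" --pt "0 -0.23 0" --pt "0 -0.3 0" --pt "0 -0.37 0" --pt "0 -0.44 0" --pt "0 -0.5 0" --yaw '[0,0,0,0,0,0,0,0]' --newtons 30

```text
time: 17.62
tool_pos: [0.5492, 0.0312, 0.5198]
tcp_rot: [2.295, 2.144, -0.0]
wrist_force: [-0.4, 0.5, -1.8]
width: 0.457
grip_force: 29.9
```

drive_tool --claw '[38.5,38.5,38.5,38.5,38.5,38.5,38.5,38.5]' --pt "0 -0.07 0" --pt "0 -0.14 0" --pt "0 -0.21 0" --pt "0.007 -0.28 0" --pt "0.007 -0.35 0" --pt "0.007 -0.42 0" --pt "0.007 -0.48 0" --pt "0.007 -0.52 0" --yaw '[0.006,0.006,0.006,0.006,0.006,0.006,0.006,0.006]'

```text
time: 18.28
tool_pos: [0.5524, -0.2295, 0.5195]
tcp_rot: [2.276, 2.164, -0.002]
wrist_force: [0.3, 0.8, -2.7]
width: 0.456
grip_force: 30.0
```

drive_tool --claw '[38.5,38.5,38.5]' --pt "0 -0.06 0" --pt "0 -0.07 0" --pt "0 -0.07 0" --yaw '[0,0,0]'

```text
time: 18.53
tool_pos: [0.5527, -0.2635, 0.5192]
tcp_rot: [-2.278, -2.163, 0.001]
wrist_force: [0.2, 1.1, -2.1]
width: 0.454
grip_force: 30.0
```

```bash
cat >> h.py <<'E'
def bay(c,zlo,zhi):
    P=cloud(c);q=P[...,:2]-[.552,-.2865];w=np.array([.0588,.998]);e=np.array([.998,-.0588])
    L=np.dstack([q@w,q@e,P[...,2]]);im=c["color"].astype(int)
    b=(c["depth"]>0)&(abs(L[...,0])<.09)&(abs(L[...,1])<.1)&(L[...,2]>zlo)&(L[...,2]<zhi)
    m=b&(im.min(2)>85)&(np.ptp(im,2)<32);Z=L[m]
    for _ in range(4):
        o=Z.mean(0);n=np.linalg.svd(Z-o,full_matrices=False)[2][2];d=abs((Z-o)@n);Z=Z[d<max(.006,2*np.median(d))]
    n*=-np.sign(n[0]);f=lambda z:o[0]-(n[2]*(z-o[2]))/n[0]
    print("lid",len(Z),o.round(4),n.round(3),"psi",np.degrees(np.arctan2(n[2],-n[0])).round(1),"z",np.percentile(Z[:,2],[.5,99]).round(4),"along",np.percentile(Z[:,1],[1,99]).round(4),"across at bottom",f(np.percentile(Z[:,2],.5)).round(4))
    r=b&(im[...,0]>90)&(im[...,1]<65)&(im[...,2]<65)
    if r.any():R=L[r];print("red",len(R),np.median(R,0).round(4),np.percentile(R[:,2],[2,98]).round(4))
    s=bot.read_state()["tool_pos"];print("tcp",((s[:2]-[.552,-.2865])@w).round(4),((s[:2]-[.552,-.2865])@e).round(4),s[2].round(4))
E
python3 - <<'E'
from h import *
a=cap("scene");bay(a,.19,.345)
E
```

```text
lid 1936 [0.0077 0.0081 0.2769] [-0.987  0.002  0.163] psi 9.4 z [0.2045 0.3411] along [-0.0599  0.0704] across at bottom -0.0043
red 2 [ 0.0195 -0.0106  0.3436] [0.3428 0.3444]
tcp 0.0244 -0.0006 0.5192
```

The lid's heel is over the strip's centre line (≈0 across, +5 mm along), aligned. Lowering.

drive_tool --claw '[38.5,38.5,38.5,38.5,38.5,38.5,38.5,38.5]' --pt "0 0 -0.05" --pt "0 0 -0.11" --pt "0 0 -0.17" --pt "0 0 -0.23" --pt "0 0 -0.28" --pt "0 0 -0.32" --pt "0 0 -0.34" --pt "0 0 -0.34" --yaw '[0,0,0,0,0,0,0,0]'

```text
time: 19.25
tool_pos: [0.5524, -0.2594, 0.3463]
tcp_rot: [-2.269, -2.165, 0.003]
wrist_force: [-0.5, 0.5, -2.5]
width: 0.456
grip_force: 30.0
```

drive_tool --claw '[38.5,38.5,38.5,38.5,38.5]' --pt "0 0 -0.008" --pt "0 0 -0.016" --pt "0 0 -0.022" --pt "0 0 -0.026" --pt "0 0 -0.026" --yaw '[0,0,0,0,0]'

```text
time: 19.67
tool_pos: [0.5539, -0.2612, 0.3375]
tcp_rot: [2.273, 2.166, 0.001]
wrist_force: [0.7, 0.0, -0.3]
width: 0.452
grip_force: 30.1
```

Run:
```python
from h import *
a=cap("scene");bay(a,.03,.19); print(bot.read_state()["wrist_force"])
```

```text
lid 1876 [0.0153 0.019  0.1013] [-0.968  0.167  0.186] psi 10.9 z [0.0321 0.181 ] along [-0.0633  0.0723] across at bottom 0.002
red 10 [ 0.0229 -0.0116  0.1722] [0.1652 0.1776]
tcp 0.0253 0.0003 0.3375
[-0.4508738   0.32741001 -0.01900422]
```

drive_tool --claw '[38.5,38.5,38.5,38.5]' --pt "0 0 -0.002" --pt "0 0 -0.004" --pt "0 0 -0.004" --pt "0 0 -0.004" --yaw '[0,0,0,0]'

```text
time: 20.05
tool_pos: [0.554, -0.2613, 0.3373]
tcp_rot: [2.272, 2.165, 0.002]
wrist_force: [-1.2, 1.8, 8.6]
width: 0.459
grip_force: 30.9
```

The heel is on the floor (8.6 N reaction, height as expected). Relieve and let go, then rise.

drive_tool --claw '[38.5,39.7,40.3,41.5,44,50,60,60]' --pt "0 0 0.003" --pt "0 0 0.003" --pt "0 0 0.003" --pt "0 0 0.003" --pt "0 0 0.003" --pt "0 0 0.003" --pt "0 0 0.003" --pt "0 0 0.003" --yaw '[0,0,0,0,0,0,0,0]'

```text
time: 20.72
tool_pos: [0.5533, -0.2611, 0.3356]
tcp_rot: [-2.274, -2.167, 0.0]
wrist_force: [0.5, 1.1, -0.1]
width: 0.701
grip_force: 0.0
```

drive_tool --claw '[65,65,65,65,65,65,65,65]' --pt "0 0 0" --pt "0 0 0.03" --pt "0 0 0.08" --pt "0 0 0.14" --pt "0 0 0.2" --pt "0 0 0.26" --pt "0 0 0.3" --pt "0 0 0.3" --yaw '[0,0,0,0,0,0,0,0]'

```text
time: 21.38
tool_pos: [0.5543, -0.2615, 0.4927]
tcp_rot: [2.267, 2.161, 0.005]
wrist_force: [0.3, -0.6, 0.2]
width: 0.76
grip_force: 0.0
```

Run:
```python
from h import *
a=cap("scene");b=cap("top");bay(a,.03,.2)
f=lambda c,x0,y0,x1,y1:cv2.resize(c["color"][y0:y1,x0:x1,::-1],None,fx=2.7,fy=2.7,interpolation=cv2.INTER_CUBIC)
cv2.imwrite("pics/c9.png",np.hstack([f(a,100,170,260,370),f(b,320,150,455,350)]))
```

```text
lid 1536 [0.0136 0.0054 0.0971] [-0.975  0.039  0.219] psi 12.7 z [0.0339 0.1587] along [-0.0582  0.0722] across at bottom -0.0006
red 141 [0.0318 0.0046 0.1774] [0.1618 0.1879]
tcp 0.0254 0.0 0.4871
```

View pics/c9.png

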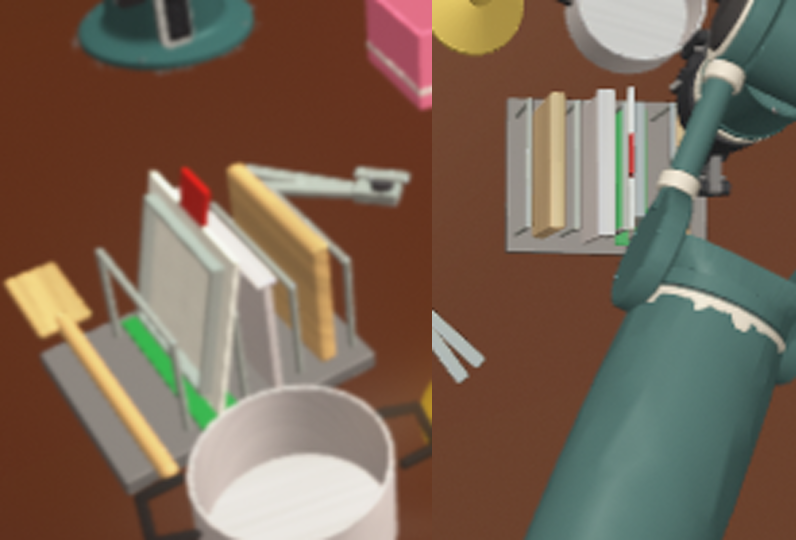

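The lid stands in the green-strip bay, leaning 12.7° on the hoop, tab up at (195,195), centre about 14 mm across and 7 mm along. All are within the limits and the robot is clear, so I hand it in.

```bash
python3 -c "
from workcell import bot
print(bot.finish_job())"
```

```text
the job is handed in; nothing more can be done
None
```

The lid stood leaning on the caddy's back rim untouched for about 0.7 s, on the second try after it first slid into the gap behind the caddy. It now stands tab up in the green-strip bay, about 13° from upright, and the job is handed in (no verdict shown).

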